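# Pry the transit cover off a bench probe module and discard it through the bin flap

### The job

Take the flat blue-handled lever from the steel tray and pry the orange snap-fit transit cover off the white module by levering in its notch; keep the gripper's fingers off the cover until the lever has snapped it free. Push the freed cover over the yellow sill and through the yellow flap of the discard bin, so that it lies inside and the flap hangs shut, and lay the lever back in the tray. Leave the jug, the beaker and the bottle standing where they are.

Things in the scene. Friction and masses are not known exactly. Their poses are not given: they have to be found in the camera images.
- module: White probe module, fixed. Origin on the bench under the snapped-in cover's centre, z up, front (notch side, blue buttons) to -x. Grey foot 160 x 100 x 30 mm high; on it a white tower 50 mm wide (y), x -59 to +81 mm, flat top (the shoulder) at z = 90 mm. A neck stands 10 mm up from it inside the cover (y +-21, x -14 to +31 mm; a part y +-12 mm wide reaches to x = -26 mm).
- module_edge (a point): Middle of the front top edge of the white tower (module frame x = -59, y = 0, z = 90 mm), 22 mm in front of the cover: a fulcrum for the lever. Blade in the notch and resting here, the cover snaps free when the lever is tilted about 0.4 to 0.5 rad, handle down.
- cover: Orange cap, loose, snapped on the module at first: 74 (x) x 52 (y) x 16 mm high, walls and top 4 mm, open below, 30 to 65 g. Origin at the centre of its underside, which rests on the shoulder; axes as the module's. A black bar on top marks the notch end (-x). Once free it can be gripped from above across its 52 mm width (the tower is 50 mm wide) and lifted off.
- cover_notch (a point): Top middle of the notch, outer face (cover frame x = -37, y = 0, z = 6.5 mm). The notch is cut in the lower edge of the -x wall: 30 mm wide, 6.5 mm high, 11 mm deep to the neck.
- cover_center (a point): Centre of the cover (cover frame z = 8 mm). Two sprung balls on the neck, 23 mm toward the notch, hold it: about 8 N of lift at the notch frees it once that edge is about 5 mm up; it then stays propped on the balls by itself, notch edge about 9 mm up, tilt about 0.13 rad, far edge on the shoulder, no longer held.
- lever: Flat pry lever, loose, lying in the tray: blue handle 90 long x 16 wide x 18 mm high with a black band, and a flat steel blade 18 mm wide, 2.5 mm thick, standing 72 mm out of the handle at half its height. Origin at the centre of the handle's underside, x towards the blade tip, z up (lies level on its handle). 63 to 126 g.
- lever_tip (a point): Middle of the blade's tip: 117 mm ahead of the lever's origin, 9 mm up.
- lever_grip (a point): On the handle near the centre of mass, 12 mm ahead of the origin, 9 mm up: a good place to grip, across the 16 mm width.
- tray: Shallow steel tray, fixed, 270 (x) x 160 (y) x 22 mm high, walls and floor 3 mm. Origin at the centre of its underside.
- bin: Grey discard bin, fixed, clear roof. Origin on the bench under its gate; x points through the gate into the bin. Body x 0 to 170 mm, 130 mm wide, roof top at z = 149 mm. In front of the gate a yellow sill, top at z = 100 mm, x -58 to -8 mm; past its edge a slippery chute drops (from z = 65 mm) to the floor: a part with its centre past the edge topples in.
- bin_gate (a point): Middle of the gate opening (bin frame x = 0, y = 0, z = 120 mm): opening 104 mm wide, z = 100 to 140 mm; frame and lintel x 0 to 4 mm.
- flap (a joint): Light yellow flap 98 mm wide in the gate, hinged along its top edge (bin frame x = 6 mm, z = 139 mm), reaching down to 4 mm above the sill; 0 = hanging shut, grows as it is pushed inwards (to 1.5 rad); it falls shut by its own weight (20 g). It does not open outwards.
- jug: White ceramic jug with a handle, 90 mm across, 130 mm high, standing; origin at the centre of its base.
- beaker: Small glass beaker 52 mm across, 60 mm high, standing; origin at the centre of its base.
- bottle: Clear plastic bottle with orange cap, 72 mm across, 210 mm high, standing; origin at the centre of its base.
Things that resemble listed ones, but are neither listed nor needed, are in the scene too. What is shaped like the module but purple is not meant.

How it is judged:
On the way, in this order (a step that is already met when the one before it is completed fails the run):
1. the cover is snapped free by the lever: its notch edge is raised at least 7 mm above the seated height, the lever's tip is within 30 mm of the notch, and the fingers are not touching the cover (z of cover_notch in the frame of module above 0.1035 m and distance between lever_tip and cover_notch below 0.03 m and contact force between the fingers and cover below 0.1 N), for 0.1 s.
2. the cover goes through the gate: the flap is pushed open more than 0.5 rad with the cover's centre within 50 mm of the middle of the gate (value of joint flap above 0.5 rad and distance between cover_center and bin_gate below 0.05 m).
At the end, for the whole second after the job is handed in: The cover lies at rest inside the bin (its centre below 80 mm, between the bin's walls), the flap hangs shut (under 0.15 rad), and the lever lies at rest in the tray: its handle's centre and its tip over the tray, its grip point lower than 35 mm (x of cover_center in the frame of bin between 0 and 0.17 m and y of cover_center in the frame of bin between -0.065 and 0.065 m and height (world z) of cover_center below 0.08 m and linear speed of each of cover, lever below 0.03 m/s and value of joint flap below 0.15 rad and x of lever in the frame of tray between -0.13 and 0.13 m and y of lever in the frame of tray between -0.078 and 0.078 m and x of lever_tip in the frame of tray between -0.14 and 0.14 m and y of lever_tip in the frame of tray between -0.085 and 0.085 m and height (world z) of lever_grip below 0.035 m); the robot touches nothing.
It fails at once if the jug, the beaker or the bottle is shifted more than 20 mm or tipped (distance of any of jug, beaker, bottle from where it was at the start of the episode above 0.02 m or angle between any of jug, beaker, bottle's own z axis and vertical above 0.3 rad).
It fails at once if the gripper pulls at the cover while it is still snapped on (contact force between the fingers and cover above 4 N and z of cover_notch in the frame of module between 0.095 and 0.0985 m and horizontal distance between cover_center and module below 0.01 m).
It also fails if it takes over 72 s, if anything falls off the work surface, if the arm or the gripper's body presses on something with over 40 N, if the wrist force passes 120 N, or if a joint passes its speed limit or range.

### The arm

A 6-joint arm with a two-finger parallel gripper is mounted at the origin on the work surface. World frame = base frame: x ahead of the robot, y to its left, z up, the work surface at z = 0. Lengths are in m, angles in rad, forces in N, time in s.
With the tool pointing down it reaches from about 0.225 to 0.875 m from the base axis. Payload 3.4 kg.
Tool frame: the origin (TCP) lies between the finger pads; the fingertips stand 17 mm ahead of it and the grasp point (between the pads) lies 2 mm behind it (manip.tips_ahead is the distance from the TCP to the fingertips, in m); y points along the fingers, x is the direction in which the jaws open and shut, and the axes are right-handed (so a half turn about y gives the same grasp; the last joint's range is limited). The gripper opens to 85 mm and grips with 20 to 120 N. Pads are 22 mm wide; open, the fingers measure 114 mm over their backs; the gripper's body (76 mm by 85 mm) begins 54 mm behind the grasp point. The pads swing forward as they close: fully open they stand 13 mm farther back than shut.
Start: joints at [-1.367, 0.276, 1.505, -0, 1.361, -0.121], TCP at [0.183, -0.545, 0.248] pointing down, gripper open.
Joint ranges: [-2.89, 2.89], [-0.75, 2.08], [0.22, 2.7], [-1.18, 4.32], [0.11, 2.71], [-2.7, 2.7]. Speed limits (rad/s): [2.57, 2.57, 3.14, 3.14, 3.14, 3.14].

### API

Orientations are given as a unit quaternion [x, y, z, w].
In Python, from workcell import manip, viewer gives the robot as it stands. Calls block until the motion is done:
- manip.move_to(position, orientation): joint-space move of the TCP to a pose.
- manip.move_straight(position, rotation=None, velocity=0.15, f_stop=None): straight line of the TCP; rotation=None keeps the orientation; velocity is the mean speed in m/s. With f_stop (N) it stops when the force on the tool has changed by that much, and returns True; else False.
- manip.move_joints(angles): joint-space move.
- manip.grip(opening, grip_force=None): opening from 0.0 (shut) to 1.0 (fully open); grip_force is the grip in N (None keeps the last); returns when the fingers have stopped.
- manip.sleep(seconds).
- manip.inverse_kinematics(position, orientation): joint angles nearest the present ones, or None.
- viewer.snapshot(name): name is "side" or "top" or "wrist"; returns (picture, depth): 384x512x3 uint8, blue, green, red; 384x512 float32, m along the optical axis (not along the pixel's ray), 0 where there is no reading.
- viewer.camera_info(name): a dict with "mtx" (3x3 intrinsics, pixels), "k1" (the pictures are not rectified: a ray, as slopes to the right and down, at radius r is drawn at 1 + k1 r^2 times it, then the intrinsics apply), "eye" and "attitude" of the camera in the world. Camera axes: x right, y down, z forward; pixel columns grow to the right and rows downward; lengths in m; the calibration is good to about 2 mm. A picture is of the moment at which its call begins: read the wrist's pose just before it. camera_info takes no time and is no camera call; for the wrist camera it gives the pose at the moment of the call.
A pose or a line that the arm cannot do raises manip.IKError and nothing moves.
- manip.job_done(): hands the job in, once; it reports no verdict.
Readings, each from a call of its own:
- manip.read_clock(): time.
- manip.read_q(): joint angles.
- manip.read_qvel(): joint speeds.
- manip.read_effort(): joint torques, N m.
- manip.read_position(): TCP position.
- manip.read_orientation(): TCP orientation.
- manip.read_contact_force(): force on the tool from outside, world axes, zero at the start.
- manip.read_moment(): the same for the moment, N m.
- manip.read_gripper_width(): opening from 0.0 (shut) to 1.0 (fully open).
Only numpy, scipy, OpenCV 4.12 (cv2) and the standard library are available. Lean on these libraries where they do the work, as an engineer would, in place of code of your own. Each camera call takes 0.05 s, during which the arm holds its last target. There are 200 camera calls.

## Working session

There is one attempt and no reset: what is moved stays moved. The work goes in short steps, each a Python script; the robot and the scene stay as the last script left them, time stands still between calls to the robot, and variables do not carry over. Pictures are saved under pics/ and viewed, about 8 in all and at most 12, crops included, and the job is handed in when it is done.

```bash
ls; mkdir -p pics; python3 - <<'E'
from workcell import manip, viewer
import numpy as np, cv2
np.set_printoptions(precision=4,suppress=True)
a=[]
for n in ["top","side"]:
    p,d=viewer.snapshot(n); np.savez(f"{n}0.npz",p=p,d=d); a.append(p)
    i=viewer.camera_info(n); print(n,i)
    cv2.imwrite(f"pics/{n}0.png",cv2.resize(p,(800,600),interpolation=cv2.INTER_CUBIC))
print(manip.read_clock(),manip.tips_ahead,manip.read_orientation())
E
```

```text
pics
top {'mtx': array([[434.8889,   0.    , 254.1575],
       [  0.    , 434.8889, 199.4053],
       [  0.    ,   0.    ,   1.    ]]), 'k1': -0.08078707629207245, 'eye': array([0.4069, 0.0138, 1.0949]), 'attitude': array([-0.7018,  0.7104, -0.0328,  0.0414])}
side {'mtx': array([[415.476 ,   0.    , 251.6447],
       [  0.    , 415.476 , 196.267 ],
       [  0.    ,   0.    ,   1.    ]]), 'k1': -0.011725679161196009, 'eye': array([0.4379, 0.7697, 1.0084]), 'attitude': array([-0.0385,  0.9358, -0.3502,  0.0093])}
0.1 0.017 [-0.5739  0.413  -0.4121  0.5747]
```

View pics/top0.png

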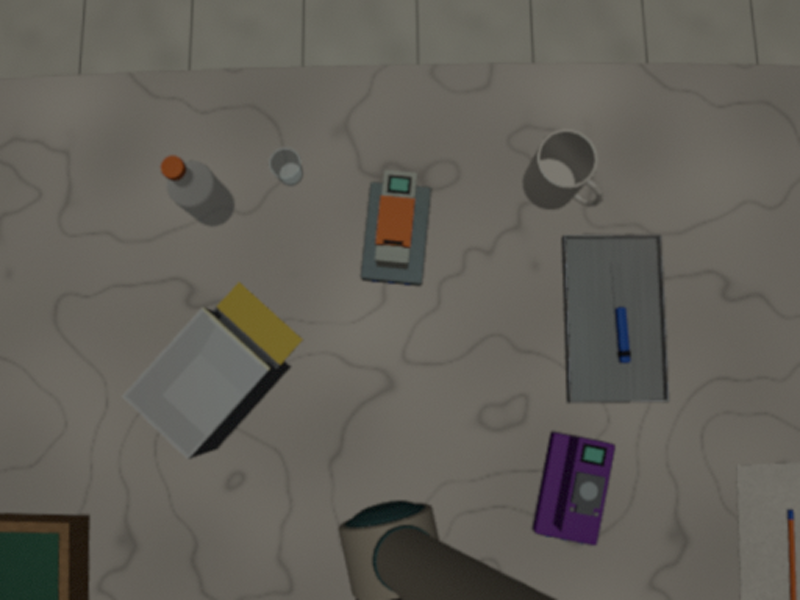

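View pics/side0.png

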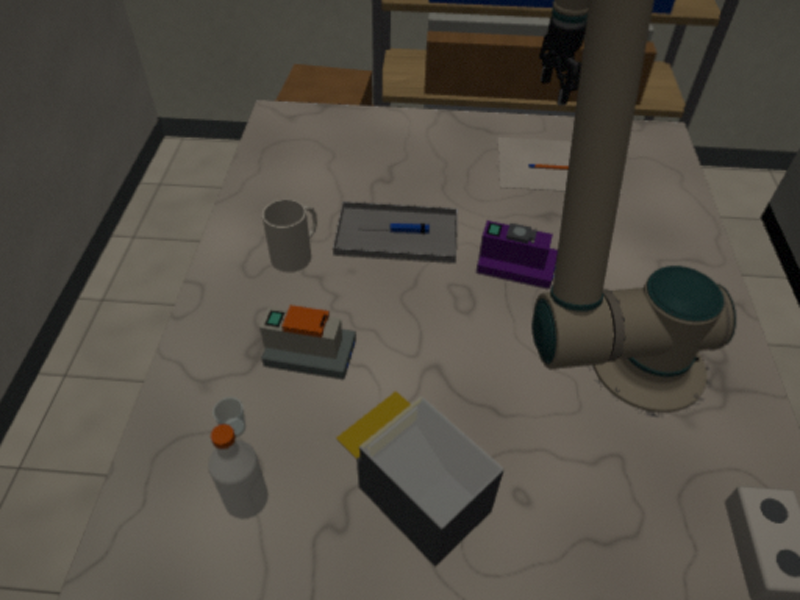

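The top view shows the module with its cover at (395,222) and the black bar on the robot side at (395,243). The lever handle is at (622,335) with its tip up at (612,265), inside the tray (565–665, 237–402). The bin is at (205,380), and its sill at (260,322) faces up and right. The purple decoy is at (575,488). The side view shows the same layout. Next I'll measure from both views.

```bash
cat > h.py <<'E'
import numpy as np, cv2
from scipy.spatial.transform import Rotation as R
from workcell import manip, viewer
np.set_printoptions(precision=4,suppress=True)
def rays(info,uv):
    n=cv2.undistortPoints(np.asarray(uv,float).reshape(-1,1,2),info["mtx"],np.array([info["k1"],0,0,0.])).reshape(-1,2)
    return np.c_[n,np.ones(len(n))]
def cloud(info,d):
    v,u=np.mgrid[:384,:512]
    c=rays(info,np.c_[u.ravel(),v.ravel()])*d.reshape(-1,1)
    return (R.from_quat(info["attitude"]).apply(c)+info["eye"]).reshape(384,512,3)
def project(info,P):
    c=R.from_quat(info["attitude"]).inv().apply(np.atleast_2d(P)-info["eye"])
    s=c[:,:2]/c[:,2:]; s=s*(1+info["k1"]*(s**2).sum(1,keepdims=True))
    return s*info["mtx"][0,0]+info["mtx"][:2,2]
def on_plane(info,uv,z):
    w=R.from_quat(info["attitude"]).apply(rays(info,uv)); e=info["eye"]
    return e+w*((z-e[2])/w[:,2])[:,None]
def mask(p,name):
    h=cv2.cvtColor(p,cv2.COLOR_BGR2HSV); H,S,V=cv2.split(h)
    lo={"orange":(4,17,150,70),"blue":(105,125,130,40),"yellow":(20,32,130,60)}[name]
    return (H>=lo[0])&(H<=lo[1])&(S>=lo[2])&(V>=lo[3])
def comps(m,amin=20):
    n,l,s,c=cv2.connectedComponentsWithStats(m.astype(np.uint8))
    return [(s[i,4],c[i],l==i) for i in range(1,n) if s[i,4]>=amin]
def tool(yaw,pitch=0.0):
    """tool down; jaw x axis horizontal, perpendicular to heading yaw; pitch>0 tilts so heading dir goes UP (rotation about the jaw axis)."""
    h=np.array([np.cos(yaw),np.sin(yaw),0]); j=np.array([-np.sin(yaw),np.cos(yaw),0])
    return R.from_rotvec(-j*pitch)
E
python3 - <<'E'
from h import *
for n in ["top","side"]:
    f=np.load(f"{n}0.npz"); p,d=f["p"],f["d"]; i=viewer.camera_info(n); C=cloud(i,d)
    for col in ["orange","blue","yellow"]:
        for a,c,m in comps(mask(p,col)):
            P=C[m&(d>0)]
            if len(P)<5 : continue
            r=cv2.minAreaRect((P[:,:2]*1000).astype(np.float32))
            print(n,col,a,c,"med",np.median(P,0),"z",np.percentile(P[:,2],[5,50,95]),"rect mm",[np.round(x,1) for x in r])
    bench=C[(d>0)&(abs(C[...,2])<.02)]; print(n,"bench z med",np.median(bench[:,2]))
print(manip.read_position(), R.from_quat(manip.read_orientation()).as_matrix())
i=viewer.camera_info("wrist"); print(i)
E
```

```text
top orange 156 [110.0641 106.609 ] med [0.7039 0.3295 0.209 ] z [0.2061 0.209  0.2116] rect mm [array([703.6, 329.9]), array([28.5, 29. ]), np.float64(24.8)]
top orange 621 [252.5395 140.5362] med [0.6488 0.0267 0.1053] z [0.1022 0.1053 0.1083] rect mm [array([647.4,  27.7]), array([50. , 72.5]), np.float64(84.1)]
top orange 139 [506.4748 358.1871] med [ 0.1154 -0.5982  0.0114] z [0.0076 0.0114 0.0147] rect mm [array([ 115. , -598.4]), array([  9.5, 126.4]), np.float64(89.2)]
top blue 175 [397.8343 210.4571] med [ 0.487  -0.3312  0.0202] z [0.0171 0.0202 0.0228] rect mm [array([ 488. , -331.4]), array([67.9, 16.9]), np.float64(1.3)]
top blue 25 [399.56 229.24] med [ 0.4418 -0.3343  0.0207] z [0.0186 0.0207 0.0245] rect mm [array([ 441.9, -333. ]), array([13.2, 10.1]), np.float64(89.0)]
top yellow 1151 [165.6003 206.5491] med [0.4977 0.23   0.0993] z [0.0964 0.0993 0.1023] rect mm [array([498. , 230.2]), array([130. ,  48.9]), np.float64(48.0)]
top bench z med -0.00042677415300074184
side orange 35 [282.6     23.8571] med [ 0.4289 -1.3787 -0.0537] z [-0.0572 -0.0537 -0.0503] rect mm [
[... 1584 characters left out ...]
145.2857] med [ 0.4886 -0.3292  0.0197] z [0.0098 0.0197 0.0237] rect mm [array([ 487.5, -330.3]), array([23.9, 67.3]), np.float64(88.8)]
side yellow 658 [237.9103 270.348 ] med [0.5075 0.2301 0.1   ] z [0.0974 0.1    0.1026] rect mm [array([488.4, 208.6]), array([178.7,  47.3]), np.float64(52.3)]
side bench z med 0.0007290739962864112
[ 0.1834 -0.5445  0.2475] [[ 0.3191 -0.0003  0.9477]
 [-0.9477  0.0016  0.3191]
 [-0.0017 -1.      0.0002]]
{'mtx': array([[332.9178,   0.    , 255.7582],
       [  0.    , 332.9178, 189.5465],
       [  0.    ,   0.    ,   1.    ]]), 'k1': 0.017136843461408847, 'eye': array([ 0.2557, -0.52  ,  0.3722]), 'attitude': array([ 0.8028, -0.5767, -0.0891,  0.1228])}
```

```bash
python3 - <<'E'
s=open('h.py').read(); k=s.index('def tool')
open('h.py','w').write(s[:k]+'''def tool(yaw,pitch=0.0):
    """fingers down, tool z along heading yaw, jaws across it; pitch>0 raises the heading direction"""
    h=np.array([np.cos(yaw),np.sin(yaw),0]); j=np.array([-h[1],h[0],0])
    return (R.from_rotvec(-j*pitch)*R.from_matrix(np.c_[-j,[0,0,-1],h])).as_quat()
def snap(n,tag):
    i=viewer.camera_info(n); p,d=viewer.snapshot(n); np.savez(tag+".npz",p=p,d=d,i=np.array(i,dtype=object))
    cv2.imwrite(f"pics/{tag}.png",p); return i,p,d
''')
E
python3 - <<'E'
from h import *
ok=lambda p,q:manip.inverse_kinematics(p,q)
b=np.radians(138)
for n,p,q in [("lev",[.489,-.332,.0215],tool(.07)),("pry0",[.51,.04,.1],tool(-.08)),("pry1",[.51,.04,.07],tool(-.08,.5)),("pry2",[.51,.04,.06],tool(-.08,.6)),
  ("cov",[.6475,.0275,.1],tool(-.08)),("covpi",[.6475,.0275,.1],tool(-.08+np.pi)),("bin-",[.5,.22,.11],tool(b-np.pi)),("bin+",[.5,.22,.11],tool(b)),("push",[.49,.24,.11],tool(b-np.pi/2)),("push-",[.49,.24,.11],tool(b-np.pi))]: print(n,ok(p,q))
manip.move_to([.55,.03,.30],tool(-.05)); snap("wrist","w1")
manip.move_straight([.55,-.03,.24]); snap("wrist","w2")
manip.move_to([.42,-.33,.20],tool(.07)); snap("wrist","w3")
manip.move_straight([.42,-.30,.14]); snap("wrist","w4")
print(manip.read_clock())
cv2.imwrite("pics/w13.png",cv2.resize(np.hstack([cv2.imread("pics/w1.png"),cv2.imread("pics/w3.png")]),(800,300)))
E
```

```text
lev [-0.7141  0.5058  1.7691 -0.      0.8667  0.7867]
pry0 [-0.0578  0.3133  1.8598 -0.      0.9685  1.593 ]
pry1 [-0.047   0.2261  2.2839 -0.1199  0.1328  1.7186]
pry2 None
cov [-0.0648  0.4902  1.5514 -0.      1.1     1.586 ]
covpi [-0.0648  0.4902  1.5514 -0.      1.1    -1.5556]
bin- [ 0.2871  0.3472  1.7731 -0.      1.0213  2.591 ]
bin+ [ 0.2871  0.3472  1.7731 -0.      1.0213 -0.5506]
push [ 0.3279  0.3464  1.7745 -0.      1.0208  1.0609]
push- [ 0.3279  0.3464  1.7745 -0.      1.0208  2.6317]
5.3
```

View pics/w13.png

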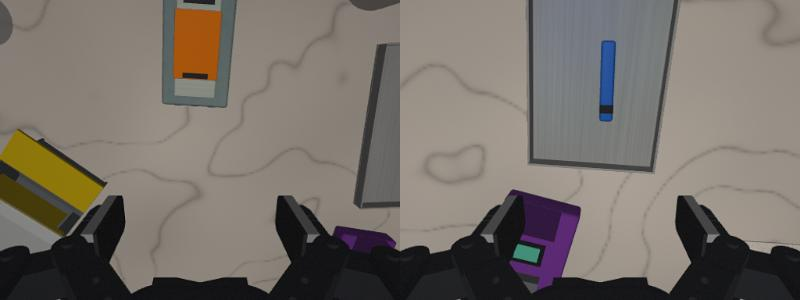

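```bash
python3 - <<'E'
from h import *
def ld(t): f=np.load(t+".npz",allow_pickle=True); return f["p"],f["d"],f["i"].item()
def corners(m):
    c,_=cv2.findContours(m.astype(np.uint8),cv2.RETR_EXTERNAL,cv2.CHAIN_APPROX_NONE)
    return np.vstack(c).reshape(-1,2)
L={}
for t,col,z in [("w1","orange",.106),("w2","orange",.106),("w3","blue",.021),("w4","blue",.021)]:
    p,d,i=ld(t); C=cloud(i,d); m=np.zeros(d.shape,bool)
    for a,c,k in comps(mask(p,col)): 
        if c[1]<250 and a>(400 if col=="orange" else 60): m|=k
    P=C[m&(d>0)]
    k=corners(m); X=on_plane(i,k,z)[:,:2]*1000
    r=cv2.minAreaRect(X.astype(np.float32)); print(t,"area",m.sum(),"zdepth",np.percentile(P[:,2],[5,50,95]),"rect",r)
    L[t]=(i,k,r)
# triangulated height from two views: find z at which rect centres agree
for a,b in [("w1","w2"),("w3","w4")]:
    best=min(((np.linalg.norm(np.subtract(*[cv2.minAreaRect((on_plane(L[t][0],L[t][1],z)[:,:2]*1000).astype(np.float32))[0] for t in (a,b)])),z) for z in np.arange(-.02,.14,.001)))
    print(a,b,"gap mm,z",best)
# tower sides: shoulder white region yaw; tray/bin
for t in ("w3","w4"):
    p,d,i=ld(t); C=cloud(i,d)
    m=(d>0)&(abs(C[...,2]-.003)<.006)
# yellow sill from top & w1
f=np.load("top0.npz"); i=viewer.camera_info("top")
m=max(comps(mask(f["p"],"yellow")),key=lambda c:c[0])[2]
X=on_plane(i,corners(m),.1)[:,:2]*1000; print("sill top",cv2.minAreaRect(X.astype(np.float32)))
p,d,i=ld("w1"); big=max(comps(mask(p,"yellow")),key=lambda c:c[0]); print("w1 sill z",np.median(cloud(i,d)[big[2]&(d>0)],0))
# bin roof in top view: points 0.14-0.16 high
f=np.load("top0.npz"); C=cloud(viewer.camera_info("top"),f["d"]); g=(abs(C[...,2]-.149)<.008)&(C[...,1]>.1)&(C[...,1]<.5)&(C[...,0]<.6)
print("roof",cv2.minAreaRect((C[g][:,:2]*1000).astype(np.float32)),g.sum())
# tray rim
g=(C[...,2]>.014)&(C[...,2]<.03)&(C[...,1]<-.2)&(C[...,1]>-.45)&(C[...,0]>.34)
print("tray",cv2.minAreaRect((C[g][:,:2]*1000).astype(np.float32)),g.sum())
cv2.imwrite("pics/w24.png",np.hstack([cv2.imread("pics/w2.png")[:250,130:430],cv2.imread("pics/w4.png")[:250,130:430]]))
E
```

```text
w1 area 4923 zdepth [0.1038 0.1051 0.1063] rect ((648.6046142578125, 28.34412956237793), (51.27852249145508, 73.27383422851562), 83.6441421508789)
w2 area 7708 zdepth [0.1035 0.105  0.1063] rect ((648.4153442382812, 26.760866165161133), (53.26565170288086, 73.18128204345703), 83.62163543701172)
w3 area 1583 zdepth [0.0183 0.0198 0.0211] rect ((480.1689758300781, -332.8182678222656), (87.66840362548828, 15.139016151428223), 2.356973171234131)
w4 area 2562 zdepth [0.0172 0.0197 0.021 ] rect ((479.9425048828125, -331.9375915527344), (88.04703521728516, 16.238401412963867), 2.3453547954559326)
w1 w2 gap mm,z (np.float64(0.08736216431391342), np.float64(0.0990000000000001))
w3 w4 gap mm,z (np.float64(0.32965729341161926), np.float64(0.01400000000000003))
sill top ((498.0612487792969, 230.07029724121094), (129.63400268554688, 48.62392044067383), 47.86565399169922)
w1 sill z [0.5024 0.233  0.0987]
roof ((327.0246887207031, 218.11251831054688), (380.6918640136719, 170.69833374023438), 47.58837890625) 4580
tray ((574.741943359375, -312.828857421875), (420.26434326171875, 191.60556030273438), 7.337146282196045) 988
```

View pics/w24.png

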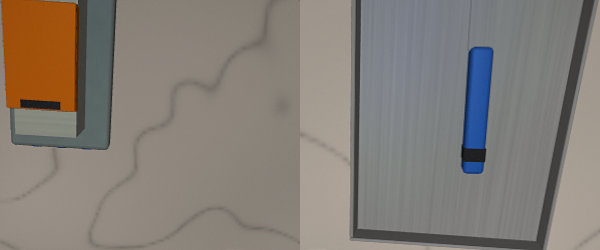

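The crops show the cover with its black bar at left and the lever in the tray at right. The blade is almost the same colour as the tray. The depth heights (105 mm for the cover top, 20 mm for the handle top) and the sizes agree with the text, so I'll grasp the lever.

```bash
cat >> h.py <<'E'
def mat(p,q):
    T=np.eye(4); T[:3,:3]=R.from_quat(q).as_matrix(); T[:3,3]=p; return T
def frame(x,y,z,yaw): return mat([x,y,z],R.from_euler('z',yaw).as_quat())
LEV=frame(.4800,-.3327,.003,.041); MOD=frame(.6485,.0282,0,-.111)
GQ=tool(.041,-.15); GP=np.array([.492,-.3322,.0235])
LT=np.linalg.inv(LEV)@mat(GP,GQ)          # TCP in lever frame
def lever_goal(tip,tilt,ref=None):
    """TCP pose that puts the blade tip at module point tip, handle down by tilt"""
    r=R.from_euler('y',-tilt).as_matrix(); T=np.eye(4); T[:3,:3]=r; T[:3,3]=np.array(tip)-r@[.117,0,.009]
    G=MOD@T@LT; return G[:3,3],R.from_matrix(G[:3,:3]).as_quat()
E
python3 - <<'E'
from h import *
for tip,t in [((-.08,0,.094),.08),((-.028,0,.094),.08),((-.03,0,.105),.5)]: print(manip.inverse_kinematics(*lever_goal(tip,t)))
manip.move_to(GP+[0,0,.07],GQ); manip.grip(.5)
print("f",manip.move_straight(GP,velocity=.08,f_stop=6),manip.read_position())
manip.grip(0,100); print("w",manip.read_gripper_width(),manip.read_position())
manip.move_straight(GP+[0,0,.16],velocity=.2)
i,p,d=snap("wrist","w5"); print(manip.read_clock(),manip.read_contact_force())
cv2.imwrite("pics/w5.png",p)
E
```

```text
[-0.0479  0.2904  1.9088  0.0052  1.0122  1.631 ]
[-0.054   0.3561  1.8008  0.0046  1.0545  1.6254]
[-0.0344  0.2641  2.145  -0.07    0.3843  1.7076]
f False [ 0.4924 -0.3325  0.0239]
w 0.15035567801682417 [ 0.4925 -0.3325  0.0245]
8.6417 [-0.5564  0.0545 -1.0603]
```

View pics/w5.png

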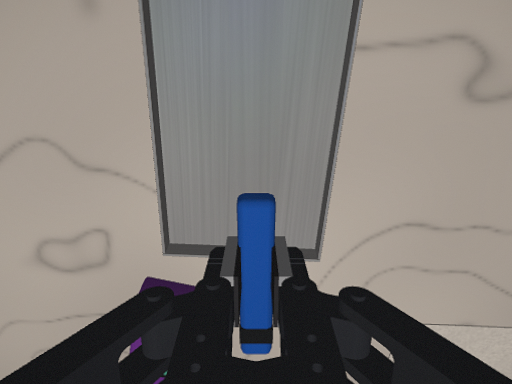

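The lever is held, with its handle at (256,270). The blade can't be told from the tray in colour, so I'll check it in the depth image against the expected pose in the hand.

```bash
python3 - <<'E'
from h import *
f=np.load("w5.npz",allow_pickle=True); p,d,i=f["p"],f["d"],f["i"].item(); C=cloud(i,d)
G=mat(manip.read_position(),manip.read_orientation()); L=G@np.linalg.inv(LT)
c=np.linalg.inv(L); Q=np.c_[C.reshape(-1,3),np.ones(d.size)]@c.T; Q=Q[:,:3].reshape(C.shape)*1000
print("lever expected yaw/tilt",R.from_matrix(L[:3,:3]).as_euler('zyx'),L[:3,3])
hm=(d>0)&mask(p,"blue")&(Q[...,2]>13); print("handle top in lever frame med",np.median(Q[hm],0)); 
P=Q[hm]; print("slope z/x",np.polyfit(P[:,0],P[:,2],1),"y/x",np.polyfit(P[:,0],P[:,1],1),"x range",np.percentile(P[:,0],[1,99]))
bm=(d>0)&(Q[...,0]>47)&(Q[...,0]<130)&(abs(Q[...,1])<25)&(Q[...,2]>-15)&(Q[...,2]<30)
B=Q[bm]; print(len(B)); 
if len(B): print("blade x",np.percentile(B[:,0],[1,50,99]),"y",np.percentile(B[:,1],[1,50,99]),"z",np.percentile(B[:,2],[1,50,99]),np.polyfit(B[:,0],B[:,2],1),np.polyfit(B[:,0],B[:,1],1))
E
```

```text
lever expected yaw/tilt [0.041  0.0027 0.0022] [ 0.4791 -0.332   0.1613]
handle top in lever frame med [13.1773 -0.0103 16.0166]
slope z/x [-0.0043 16.0673] y/x [-0.0009  0.0789] x range [-41.998  44.028]
9226
blade x [ 47.9545  86.6431 113.5439] y [-8.621  -0.0008  8.977 ] z [ 7.0184  8.5006 10.0117] [0.0008 8.4297] [-0.0007  0.226 ]
```

```bash
python3 - <<'E'
from h import *
pos=lambda: np.array(manip.read_position())
p,q=lever_goal((-.046,0,.150),.08); manip.move_to(p,q)
p,q=lever_goal((-.046,0,.100),.08); manip.move_straight(p,q,velocity=.15)
p,q=lever_goal((-.046,0,.088),.08); s=manip.move_straight(p,q,velocity=.01,f_stop=2.0)
print("touch",s,"dz above goal",(pos()-p)[2],"-> cmd tip z",.088+(pos()-p)[2],"expect",.090+.00125+.08*.013)
snap("wrist","w6"); snap("side","s6"); print(manip.read_contact_force(),manip.read_clock())
np.save("touch.npy",.088+(pos()-p)[2])
a=np.load("side0.npz")["p"]; s=cv2.imread("pics/s6.png")[170:270,130:290]
cv2.imwrite("pics/v6.png",np.hstack([cv2.imread("pics/w6.png")[:300,130:430],cv2.resize(s,(480,300),interpolation=cv2.INTER_CUBIC)]))
E
```

```text
touch True dz above goal 0.003881340832730354 -> cmd tip z 0.09188134083273035 expect 0.09229
[0.8609 0.8957 2.6814] 11.4333
```

View pics/v6.png

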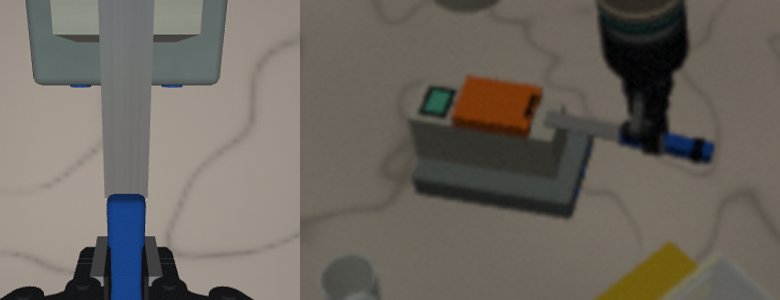

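The blade touched the edge at the expected height, within 0.4 mm. In the wrist crop the blade (x≈128) is centred on the tower (52–203) and points at the notch. I'll insert it and pry.

```bash
python3 - <<'E'
from h import *
pos=lambda: np.array(manip.read_position())
zt=float(np.load("touch.npy"))
# fulcrum contact height (commanded blade underside) 
ZF=zt-.00125-.08*.013
def g(xt,t,lift=0):   # blade underside passes over the fulcrum (-.059, ZF+lift), tip at distance s along blade
    s=xt+.059; u=np.array([np.cos(t),0,np.sin(t)]); n=np.array([-np.sin(t),0,np.cos(t)])
    return lever_goal(np.array([-.059,0,ZF+lift])+s*u+n*.00125,t)
manip.move_straight(*g(-.046,.08,.001),velocity=.03)
p,q=g(-.028,.08,.001); s=manip.move_straight(p,q,velocity=.03,f_stop=5); print("insert stop",s,"short mm",(pos()-p)*1000)
if s: raise SystemExit
manip.move_straight(*g(-.028,.08,0),velocity=.02)
for t in np.arange(.16,.561,.08):
    manip.move_straight(*g(-.028,t,0),velocity=.03); print(round(t,2),manip.read_contact_force(),pos()-g(-.028,t,0)[0])
manip.sleep(.3); snap("wrist","w7"); snap("side","s7"); print(manip.read_clock())
s=cv2.imread("pics/s7.png")[170:270,130:290]
cv2.imwrite("pics/v7.png",np.hstack([cv2.imread("pics/w7.png")[:300,130:430],cv2.resize(s,(480,300),interpolation=cv2.INTER_CUBIC)]))
E
```

```text
insert stop False short mm [ 0.6133 -0.0751  0.0218]
0.16 [-3.9373  1.0791  3.076 ] [-0.0016  0.0002  0.0001]
0.24 [ 3.2169 -0.1232  2.4641] [ 0.0018 -0.0001  0.0009]
0.32 [-2.1469  0.0781  2.7739] [-0.0013  0.0001 -0.0003]
0.4 [-4.6086  0.9351  2.4479] [-0.0021  0.0001 -0.0009]
0.48 [-4.6841  1.5915  2.06  ] [-0.0011  0.     -0.0006]
0.56 [-4.8513  1.4009 -0.1433] [-0.0007 -0.     -0.0005]
15.1833
```

View pics/v7.png

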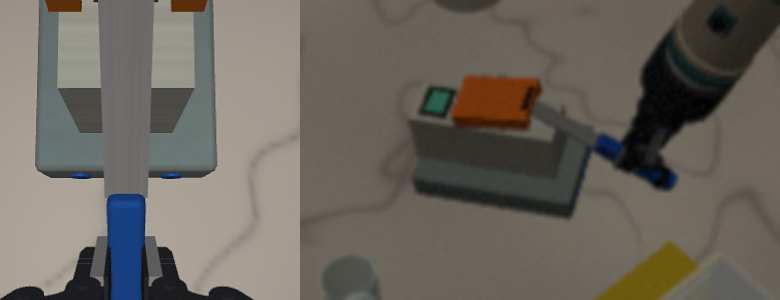

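In the side crop the cover's notch end looks raised, with the blade under it at (535,105). I'll check the tilt from depth before withdrawing.

```bash
cat >> h.py <<'E'
def cover_plane(n,tag):
    i,p,d=snap(n,tag); C=cloud(i,d); M=np.linalg.inv(MOD)
    m=mask(p,"orange")&(d>0)&(C[...,2]>.1)&(C[...,2]<.14)&(np.hypot(C[...,0]-.6485,C[...,1]-.0282)<.08)
    P=np.c_[C[m],np.ones(m.sum())]@M.T; P=P[:,:3]
    for _ in range(2):
        A=np.c_[P[:,:2],np.ones(len(P))]; k=np.linalg.lstsq(A,P[:,2],rcond=None)[0]; P=P[abs(A@k-P[:,2])<.004]
    return len(P),k,"notch end top z",k[2]-.037*k[0],"x range",np.percentile(P[:,0],[1,99]),"y",np.percentile(P[:,1],[1,99])
E
python3 - <<'E'
from h import *
print(cover_plane("side","s8")); print(cover_plane("top","t8"))
E
```

```text
(332, array([-0.1618, -0.0058,  0.1122]), 'notch end top z', np.float64(0.11819930846212058), 'x range', array([-0.0348,  0.037 ]), 'y', array([-0.0257,  0.0269]))
(576, array([-0.167 ,  0.0026,  0.1111]), 'notch end top z', np.float64(0.11727662186406684), 'x range', array([-0.0346,  0.0353]), 'y', array([-0.0251,  0.0239]))
```

Both views agree: the notch end is up about 12 mm at a tilt of 0.16 rad, so the cover is free. I'll withdraw the lever, check the cover stays propped, and put the lever back.

```bash
python3 - <<'E'
from h import *
zt=float(np.load("touch.npy")); ZF=zt-.00125-.08*.013
def g(xt,t,lift=0):
    s=xt+.059; u=np.array([np.cos(t),0,np.sin(t)]); n=np.array([-np.sin(t),0,np.cos(t)])
    return lever_goal(np.array([-.059,0,ZF+lift])+s*u+n*.00125,t)
for t in (.44,.32,.24): manip.move_straight(*g(-.028,t,.001),velocity=.06)
print(manip.move_straight(*g(-.095,.24,.002),velocity=.08),manip.read_contact_force())
print(cover_plane("side","s9"))
p=np.array(manip.read_position()); manip.move_straight(p+[-.03,0,.08],velocity=.2)
manip.move_to(GP+[0,0,.12],GQ)
manip.move_straight(GP+[0,0,.025],velocity=.15)
print("down",manip.move_straight(GP,velocity=.03,f_stop=4),manip.read_position())
manip.grip(.45); manip.move_straight(GP+[0,0,.12],velocity=.2)
snap("wrist","w10"); print(manip.read_clock())
i,p,d=snap("top","t10"); 
for a,c,m in comps(mask(p,"blue")): print(a,np.median(cloud(i,d)[m&(d>0)],0))
print(cover_plane("wrist" if 0 else "side","s10"))
cv2.imwrite("pics/v10.png",np.hstack([cv2.resize(cv2.imread("pics/w10.png"),(400,300)),cv2.resize(p[90:270,210:450],(400,300))]))
E
```

```text
False [ 1.1503 -0.5497 -1.3879]
(338, array([-0.1285,  0.0079,  0.111 ]), 'notch end top z', np.float64(0.11579175400851179), 'x range', array([-0.0346,  0.0365]), 'y', array([-0.0266,  0.0269]))
down True [ 0.4916 -0.332   0.0245]
21.9417
151 [ 0.4817 -0.3279  0.0201]
(337, array([-0.1284,  0.0081,  0.1111]), 'notch end top z', np.float64(0.11585005598302141), 'x range', array([-0.0349,  0.0362]), 'y', array([-0.0257,  0.0263]))
```

View pics/v10.png

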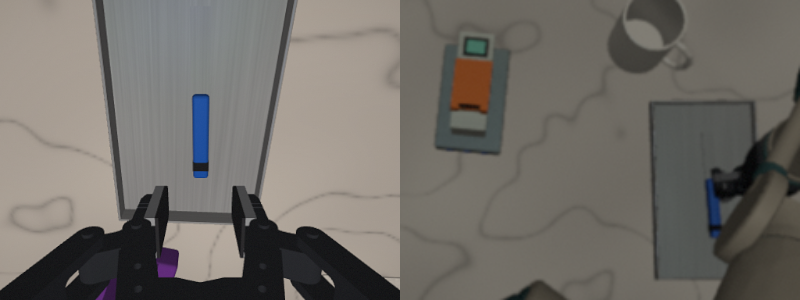

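The lever lies in the tray: left, handle at (200,135), fingers clear of it. In the right crop the cover is still propped on the module at (470,85), tilt 0.128 rad. Next I'll grip the cover and carry it to the sill.

```bash
cat >> h.py <<'E'
BY=np.radians(137.87); BIN=frame(.4736,.2522,0,BY)
def inbin(x,y,z): return (BIN@[x,y,z,1])[:3]
E
python3 - <<'E'
from h import *
q=tool(-.111,-.13); c=np.array([.649,.028,.109])
manip.move_straight(GP+[0,0,.2],velocity=.25)
manip.move_to(c+[0,0,.09],q); manip.grip(1.0)
s=manip.move_straight(c,velocity=.08,f_stop=5); print("stop",s,manip.read_position())
if s: raise SystemExit
manip.grip(0,30); print("w",manip.read_gripper_width())
manip.move_straight(c+[0,0,.10],velocity=.12)
manip.move_to(inbin(-.042,0,.19),tool(BY)); 
i,p,d=snap("wrist","w11"); i,p2,d2=snap("side","s11"); snap("top","t11"); print(manip.read_gripper_width(),manip.read_clock(),manip.read_q())
cv2.imwrite("pics/v11.png",np.hstack([cv2.resize(p,(400,300)),cv2.resize(p2[150:330,130:370],(400,300))]))
E
```

```text
stop False [0.6495 0.028  0.1097]
w 0.5994625215465534
0.5969654355614576 29.175 [ 0.2912  0.2815  1.6478 -0.0001  1.2124 -0.5436]
```

View pics/v11.png

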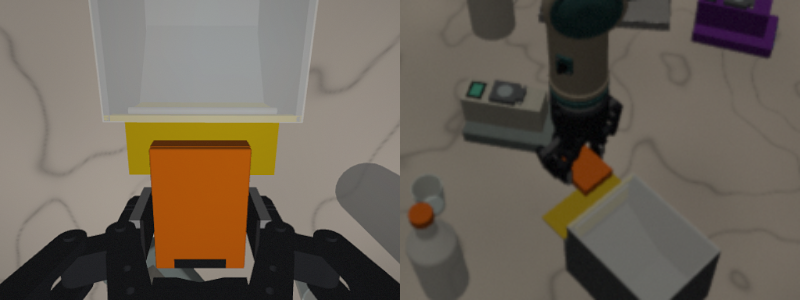

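The cover (left image, 150–250 × 145–268) is centred on the sill (125–278) and square to the gate. I'll set it down, then push it through.

```bash
python3 - <<'E'
from h import *
q=tool(BY)
manip.move_straight(inbin(-.042,0,.125),velocity=.12)
s=manip.move_straight(inbin(-.042,0,.108),velocity=.03,f_stop=4); z=manip.read_position()[2]; print("set down",s,z)
manip.grip(.85); manip.move_straight(inbin(-.042,0,.19),velocity=.2)
i,p,d=snap("wrist","w12")
C=cloud(i,d); m=mask(p,"orange")&(d>0)&(C[...,2]>.09); P=np.c_[C[m],np.ones(m.sum())]@np.linalg.inv(BIN).T*1000
print("cover in bin mm med",np.median(P,0)[:3],"x",np.percentile(P[:,0],[1,99]),"y",np.percentile(P[:,1],[1,99]),"z",np.percentile(P[:,2],[1,99]),cv2.minAreaRect(P[:,:2].astype(np.float32)))
print(manip.read_clock())
E
```

```text
set down True 0.11466804095076721
cover in bin mm med [-37.8294  -0.1186 115.0519] x [-75.298   -7.1478] y [-25.3006  25.0819] z [113.674  116.5229] ((-42.00599670410156, -0.11251449584960938), (51.634925842285156, 70.77362823486328), 89.99414825439453)
31.2167
```

```bash
python3 - <<'E'
from h import *
manip.grip(.25); manip.move_straight(inbin(-.112,0,.19),velocity=.2)
manip.move_straight(inbin(-.112,0,.121),velocity=.15)
s=manip.move_straight(inbin(-.055,0,.121),velocity=.06,f_stop=15); print(s)
s=manip.move_straight(inbin(-.018,0,.121),velocity=.05,f_stop=15); print(s,(np.linalg.inv(BIN)@[*manip.read_position(),1]),manip.read_contact_force())
manip.sleep(.5)
manip.move_straight(inbin(-.06,0,.121),velocity=.1)
manip.move_straight(inbin(-.09,0,.20),velocity=.2)
i,p,d=snap("wrist","w13"); i,p2,d2=snap("top","t13"); print(manip.read_clock())
cv2.imwrite("pics/v13.png",np.hstack([cv2.resize(p,(400,300)),cv2.resize(p2[150:330,50:290],(400,300))]))
E
```

```text
False
False [-0.0181 -0.0002  0.1211  1.    ] [-0.1138 -0.2414  0.3332]
36.6
```

View pics/v13.png

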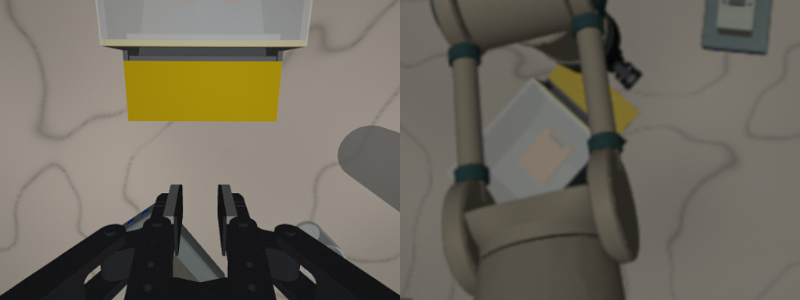

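The cover is visible through the clear roof at (548,155), and the sill is empty. I'll check the flap and the lever, then retreat.

```bash
python3 - <<'E'
from h import *
for x,z,t in [(-.25,.16,.45),(-.25,.18,.35),(-.2,.2,.25)]:
    pq=(inbin(x,0,z),tool(BY,t))
    if manip.inverse_kinematics(*pq): manip.move_to(*pq); print(x,z,t); break
i,p,d=snap("wrist","w14")
C=cloud(i,d); B=np.c_[C.reshape(-1,3),np.ones(d.size)]@np.linalg.inv(BIN).T; B=B[:,:3].reshape(C.shape)*1000
m=mask(p,"yellow")&(d>0)&(B[...,2]>103)&(abs(B[...,1])<46)&(B[...,0]>-15)
print("flap pts",m.sum()); 
if m.sum()>20: print("x at z fit",np.polyfit(B[m][:,2],B[m][:,0],1),np.percentile(B[m][:,2],[2,98]),np.percentile(B[m][:,0],[2,50,98]))
manip.move_to([.40,.0,.35],tool(0.)); 
i,p2,d2=snap("top","t14"); C=cloud(i,d2)
for col in("orange","blue"):
    for a,c,k in comps(mask(p2,col)): 
        P=C[k&(d2>0)]; print(col,a,np.median(P,0),"tray/bin", (np.linalg.inv(BIN)@[*np.median(P,0),1])[:3])
i,p3,d3=snap("side","s14")
cv2.imwrite("pics/v14.png",np.hstack([cv2.resize(p,(400,300)),cv2.resize(p2,(400,300))])); print(manip.read_clock())
E
```

```text
Traceback (most recent call last):
ValueError: The truth value of an array with more than one element is ambiguous. Use a.any() or a.all()
```

```bash
python3 - <<'E'
from h import *
for x,z,t in [(-.2,.19,.4),(-.2,.2,.25)]:
    pq=(inbin(x,0,z),tool(BY,t))
    if manip.inverse_kinematics(*pq) is not None: manip.move_to(*pq); print(x,z,t); break
i,p,d=snap("wrist","w14")
C=cloud(i,d); B=np.c_[C.reshape(-1,3),np.ones(d.size)]@np.linalg.inv(BIN).T; B=B[...,:3].reshape(C.shape)*1000
m=mask(p,"yellow")&(d>0)&(B[...,2]>103)&(abs(B[...,1])<46)&(B[...,0]>-15)
print("flap pts",m.sum()); 
if m.sum()>20: print("x at z fit",np.polyfit(B[m][:,2],B[m][:,0],1),np.percentile(B[m][:,2],[2,98]),np.percentile(B[m][:,0],[2,50,98]))
manip.move_straight(np.array(manip.read_position())+[0,0,.1],velocity=.2)
manip.move_to([.40,.0,.35],tool(0.)); 
i,p2,d2=snap("top","t14"); C=cloud(i,d2)
for col in("orange","blue"):
    for a,c,k in comps(mask(p2,col)): 
        P=C[k&(d2>0)]; print(col,a,np.median(P,0),"in bin", (np.linalg.inv(BIN)@[*np.median(P,0),1])[:3])
i,p3,d3=snap("side","s14")
cv2.imwrite("pics/v14.png",np.hstack([cv2.resize(p,(400,300)),cv2.resize(p2,(400,300))])); print(manip.read_clock())
E
```

```text
-0.2 0.19 0.4
flap pts 0
orange 158 [0.7034 0.3291 0.2089] in bin [-0.1189 -0.2112  0.2089]
orange 137 [ 0.115  -0.5983  0.0114] in bin [-0.3046  0.8713  0.0114]
blue 175 [ 0.4866 -0.3301  0.0205] in bin [-0.4002  0.4231  0.0205]
blue 24 [ 0.4406 -0.3324  0.0208] in bin [-0.3677  0.4557  0.0208]
39.8583
```

View pics/v14.png

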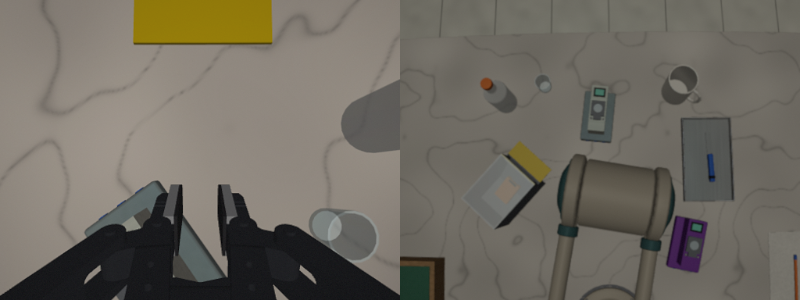

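Sill empty, cover inside the bin at right (508,190), lever back at (711,167), and jug, beaker and bottle standing. The flap is not in the wrist view, so I'll compare the gate region through the clear roof before and after, and try a lower viewpoint.

```bash
python3 - <<'E'
from h import *
i=viewer.camera_info("top"); a=np.load("top0.npz")["p"].astype(int); b=np.load("t14.npz",allow_pickle=True)["p"].astype(int)
diff=(abs(a-b).max(2)>14); diff[:,190:]=False; diff[:150]=False
for n,c,m in comps(diff,12):
    v,u=np.where(m); X=(np.linalg.inv(BIN)@np.c_[on_plane(i,np.c_[u,v],.03),np.ones(len(u))].T)[:3].T*1000
    print(n,c,"in bin @z30",X.mean(0)[:2],X.min(0)[:2],X.max(0)[:2])
best=None
for t in (.9,.8,.7,.6):
  for x in (-.26,-.3,-.34):
    for z in (.17,.2,.24):
      if best is None and manip.inverse_kinematics(inbin(x,0,z),tool(BY,t)) is not None: best=(x,z,t)
print(best)
if best:
    x,z,t=best; manip.move_to(inbin(x,0,z+.08),tool(BY,t*.8)); manip.move_to(inbin(x,0,z),tool(BY,t)); i,p,d=snap("wrist","w15"); print(viewer.camera_info("wrist")["eye"],project(i,[inbin(.006,0,.12)]))
    m=mask(p,"yellow")&(d>0); B=np.c_[cloud(i,d).reshape(-1,3),np.ones(d.size)]@np.linalg.inv(BIN).T; B=B[:,:3].reshape(384,512,3)*1000
    f=m&(B[...,2]>106)&(abs(B[...,1])<46); print("flap pts",f.sum()); 
    if f.sum()>20: print(np.polyfit(B[f][:,2],B[f][:,0],1),np.percentile(B[f],[2,50,98],axis=0))
print(manip.read_clock())
E
```

```text
508 [135.7028 243.9311] in bin @z30 [89.8998 -8.8978] [ 53.8281 -36.6842] [121.3241  17.1385]
(-0.26, 0.17, 0.9)
[0.7029 0.0442 0.3097] [[256.4319  31.9846]]
flap pts 3296
[-0.1123 18.6152] [[ -0.259  -44.1771 106.8721]
 [  5.2659   0.4247 124.6487]
 [  6.9688  44.1326 144.2241]]
42.3083
```

View pics/w15.png

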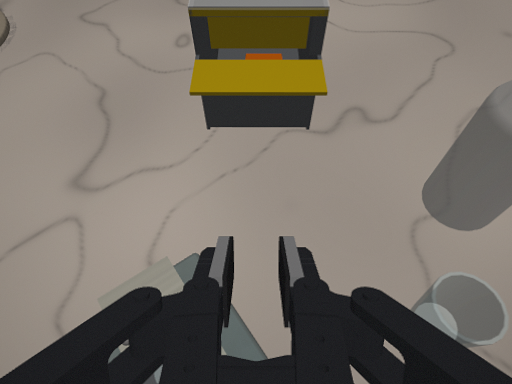

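```bash
python3 - <<'E'
from h import *
f=np.load("w15.npz",allow_pickle=True); p,d,i=f["p"],f["d"],f["i"].item()
B=np.c_[cloud(i,d).reshape(-1,3),np.ones(d.size)]@np.linalg.inv(BIN).T; B=B[:,:3].reshape(384,512,3)*1000
m=mask(p,"yellow")&(d>0)&(abs(B[...,1])<44)&(B[...,2]>107)&(B[...,2]<134); k=np.polyfit(B[m][:,2],B[m][:,0],1); print("flap angle ~",-np.arctan(k[0]))
if abs(k[0])<.15: manip.job_done(); print("handed in",manip.read_clock())
E
```

```text
flap angle ~ -0.02417764317688172
the job is handed in; nothing more can be done
the job is handed in; nothing more can be done
```

I handed the job in at about 42 s of the allowed 72 s. The cover is in the bin and the lever is back in the tray; the system gave no verdict.

- **Prying:** With the blade on the tower's front edge, I tilted the lever to 0.56 rad. Two cameras then showed the notch end about 12 mm up, with the blade still in the notch and the fingers on the lever only. The cover stayed propped at 0.13 rad after I withdrew the lever.
- **Lever:** I laid it back in its original place in the tray before touching the cover. The last top view shows it there, handle top at about 20 mm.
- **Cover and flap:** I carried the cover to the sill and pushed it through with the fingers staying outside the gate.
    - **Cover position:** It lies inside, with its centre roughly 90 mm past the gate and 9 mm off the middle, assuming a height of 30 mm. I did not measure its height or the flap's opening angle during the push.
    - **Flap:** It hangs shut at about -0.02 rad. A first rough fit gave about 0.11 rad because it included points on the lintel.
- **Jug, beaker and bottle:** All three were standing in the last top view. The bottle cap was within 1 mm of its start; I checked the jug and beaker only by eye.

No check failed. The first wrist view of the flap missed the gate, so I took a second from farther back and more tilted. The wrist camera's depth read 1 to 2 mm low against the text, and touching the blade to the tower edge agreed within 0.4 mm.

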